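# Pull the ordered carton from the middle of a stack at the parts counter

### The job

A customer has ordered the orange carton in the middle of the stack of three. First lift the yellow-and-blue carton off and set it flat on the free counter, then set the orange one down flat inside the red order tray, and finally put the yellow-and-blue carton squarely back on the blue-and-white bottom carton, which stays where it is. Keep the cartons right way up and set them down rather than dropping them.

Things in the scene. Friction and masses are not known exactly. Their poses are not given: they have to be found in the camera images.
- top_carton: Uppermost carton of the stack: sealed rigid box, yellow with one blue end, blank white label. 120 long (its x) x 56 wide (its y) x 42 mm high, 0.15 to 0.31 kg. Origin: centre of its underside, z up. Best gripped from above across the 56 mm width. Lies nearly square (within about 5 mm and 4 degrees) on the middle carton; all faces are flat, nothing interlocks.
- middle_carton: The ordered carton, all orange with a blank white label, in the middle of the stack. Same size, weight and grip as the top one: 120 (x) x 56 (y) x 42 mm high. Origin: centre of its underside, z up. Not to be confused with a squarer orange-and-white carton that stands alone near the counter's far edge and is not part of the job.
- bottom_carton: Bottom carton of the stack, loose on the counter (flat, at height 0), blue with one white end. 120 (x) x 56 (y) x 42 mm high. Origin: centre of its underside, z up. The counter midway between it and the tray is always free for a carton pointing straight away from the robot; other goods, up to 125 mm high, stand only near the far edge and outer sides.
- order_tray: Shallow open red tray fixed to the counter: 228 (x) x 178 (y) x 20 mm high outside, walls 4 mm, so 220 x 170 mm inside; floor 4 mm thick. Origin: centre of its underside, on the counter, z up. Tray and stack stand on opposite sides of the counter, left or right at random, centres at least 340 mm apart.
There are look-alikes about, which are no part of the job. Leave any pink or purple look-alike of the bottom_carton alone.

How it is judged:
On the way, in this order (a step that is already met when the one before it is completed fails the run):
1. the yellow-and-blue carton has been taken off and stands upright beside the stack, while the orange one still lies on the bottom carton (horizontal distance between top_carton and bottom_carton above 0.08 m and height (world z) of top_carton below 0.02 m and angle between top_carton's own z axis and vertical below 0.17 rad and contact force between the fingers and top_carton below 0.1 N and horizontal distance between middle_carton and bottom_carton below 0.025 m and height (world z) of middle_carton above 0.036 m), for 0.2 s.
2. the orange carton lies flat in the order tray, let go (horizontal distance between middle_carton and order_tray below 0.08 m and z of middle_carton in the frame of order_tray below 0.008 m and angle between middle_carton's own z axis and vertical below 0.05 rad and contact force between the fingers and middle_carton below 0.1 N), for 0.2 s.
At the end, for the whole second after the job is handed in: Orange carton flat, right way up on the order tray's floor; yellow-and-blue carton flat and right way up on the bottom carton, centres within 15 mm, edges within 12 degrees (either way round); bottom carton within 25 mm of its start; all let go and at rest (horizontal distance between middle_carton and order_tray below 0.08 m and z of middle_carton in the frame of order_tray below 0.008 m and angle between each of middle_carton, bottom_carton's own z axis and vertical below 0.05 rad and horizontal distance between top_carton and bottom_carton below 0.015 m and z of top_carton in the frame of bottom_carton between 0.038 and 0.046 m and angle between the x axis of top_carton and the x axis of bottom_carton, either way round below 0.21 rad and angle between top_carton's own z axis and vertical below 0.08 rad and distance of bottom_carton from where it was at the start of the episode below 0.025 m and linear speed of each of top_carton, middle_carton below 0.02 m/s); the robot touches nothing.
It fails at once if a carton is dropped or thrown: it moves through the air, touched by nothing, faster than 0.65 m/s (a fall of over 20 mm) ((contact force between top_carton and anything else below 0.01 N and linear speed of top_carton above 0.65 m/s) or (contact force between middle_carton and anything else below 0.01 N and linear speed of middle_carton above 0.65 m/s)).
It also fails if it takes over 53 s, if anything falls off the work surface, if the arm or the gripper's body presses on something with over 40 N, if the wrist force passes 120 N, or if a joint passes its speed limit or range.

### The arm

A 7-joint arm with a two-finger parallel gripper is mounted at the origin on the work surface. World frame = base frame: x ahead of the robot, y to its left, z up, the work surface at z = 0. Lengths are in m, angles in rad, forces in N, time in s.
With the tool pointing down it reaches from about 0.4 to 0.875 m from the base axis. Payload 19.3 kg.
Tool frame: the origin (TCP) lies midway between the tips of the shut fingers; the grasp point (between the pads) lies 19 mm behind it; z points along the fingers, y is the direction in which the jaws open and shut (so a half turn about z gives the same grasp; the last joint's range is limited). The gripper opens to 85 mm and grips with 20 to 120 N. Pads are 22 mm wide; open, the fingers measure 114 mm over their backs; the gripper's body (76 mm by 85 mm) begins 54 mm behind the grasp point. The pads swing forward as they close: fully open they stand 13 mm farther back than shut.
Start: joints at [1.091, 0.521, -0.036, 1.599, 0.021, 1.021, -0.113], TCP at [0.249, -0.573, 0.231] pointing down, gripper open.
Joint ranges: [-2.91, 2.91], [-0.3, 2.13], [-1.5, 1.42], [0.17, 2.43], [-1.26, 4.41], [0.16, 1.93], [-2.52, 2.52]. Speed limits (rad/s): [1.89, 1.89, 2.39, 2.39, 3.01, 3.01, 3.01].

### API

Orientations are given as [roll, pitch, yaw] about the fixed x, y, z axes, in that order (R = Rz(yaw) Ry(pitch) Rx(roll)).
In Python, from workcell import telemetry, cams, workorder gives the robot as it stands. The module is installed in compiled form; this text tells all that it offers.
- The arm moves only by the tool apply_moves, never from a script. Its argument "steps" is a list of rows, each a list of 4 numbers: the shift along the tool's x, y, z in cm, then the turn about the tool's z in rad. A call has exactly 10 rows; each row is the pose to reach, as a shift and turn from the pose commanded when the call began, along the tool's axes at that moment; what a row does not reach only later rows make up. A row lasts 1/12 s, in which the tool goes at most 41.7 mm and 7.16 degrees, less where a joint would pass 70% of its speed; a pose out of reach is approached as far as the arm can. A call with a gripper value outside its range is refused whole. "claw" is the closure, from 0 (fully open) to 1 (shut), set as the call begins (left out, the last holds). The fingers move at their own pace and stop on an object; "force" is the grip in N (left out, the last holds). Time passes only in rows, so rows that repeat a pose let the fingers close, or fill a call up. It gives the time, the measured TCP pose, the force and the opening at its end, in the units of the state.
- telemetry.observe(): the state, without advancing time (a new reading comes with each control period).
- cams.grab_frame(name): name is "side" or "top" or "wrist"; returns a dict with "color" (420x560x3 uint8, red, green, blue), "mtx" (3x3 intrinsics, pixels), "k1" (the pictures are not rectified: a ray, as slopes to the right and down, at radius r is drawn at 1 + k1 r^2 times it, then the intrinsics apply), "eye" and "orientation" of the camera in the world; the wrist camera has in their place "T_tool_cam" (4x4, takes a point from camera to tool coordinates, whose origin is the TCP and whose axes are the flange's). Camera axes: x right, y down, z forward; pixel columns grow to the right and rows downward; lengths in m; the calibration is good to about 2 mm. A picture is of the moment at which its call begins: read the wrist's pose just before it. There is no depth.
- workorder.job_done(): hands the job in, once; it reports no verdict.
Trained networks look in the newest picture that a camera, given by its name, has taken for a name from the list of things; names that differ only in an ending like _2 or _b are one class to them, and where a whole thing is asked for, a point or a joint stands for the part that bears it (a point fixed in the world has none). Each returns a list of dicts, best first, with "score" (0 to 1); they miss things now and then, are a little off and sometimes report something else, mostly with a low value. They report only what shows in the picture. A call takes as long as a camera call. They do not tell look-alikes from the thing itself.
- cams.find_in(camera, name): "box" ([left, top, width, height] in pixels, round what is visible of it).
- cams.pinpoint(camera, name): "uv" ([column, row] in pixels: a listed point, or the origin of a listed thing).
The state is a dict: "clock": time; "qpos": joint angles; "qd": joint speeds; "joint_efforts": joint torques, N m; "position": TCP position; "tool_rot": TCP orientation; "force": force on the tool from outside, world axes, zero at the start; "moment": the same for the moment, N m; "grip_width": finger opening in m.
Only numpy, scipy, OpenCV 4.12 (cv2) and the standard library are available. Lean on these libraries where they do the work, as an engineer would, in place of code of your own. Each camera call takes 0.05 s, during which the arm holds its last target. There are 200 camera calls.

## Working session

There is one attempt and no reset: what is moved stays moved. The work goes in short steps, Python scripts to look and compute and a tool call to move; the robot and the scene stay as the last step left them, time stands still between calls to the robot, and variables do not carry over. Pictures are saved under pics/ and viewed, about 8 in all and at most 12, crops included, and the job is handed in when it is done.

Besides the shell and the picture viewer there is one more tool, called after "Request:" as name(argument=value, ...), one argument or row to a line, values as JSON. apply_moves: Moves the arm, as the interface text tells. Its arguments: {"type":"object","properties":{"steps":{"type":"array"},"claw":{"type":"number"},"force":{"type":"number"}},"required":["steps"]}

```bash
mkdir -p pics; cat > h.py <<'E'
import numpy as np, cv2
from scipy.spatial.transform import Rotation as R
from workcell import telemetry, cams, workorder
def rot(o):
    o=np.array(o,float)
    return o if o.shape==(3,3) else (R.from_euler('xyz',o).as_matrix() if o.size==3 else R.from_quat(o).as_matrix())
def cam(name):
    s=telemetry.observe(); f=cams.grab_frame(name)
    if name=='wrist':
        T=np.eye(4); T[:3,:3]=rot(s['tool_rot']); T[:3,3]=s['position']; T=T@np.array(f['T_tool_cam'])
        C,Rm=T[:3,3],T[:3,:3]
    else: C,Rm=np.array(f['eye']),rot(f['orientation'])
    return dict(img=f['color'],K=np.array(f['mtx']),k1=f['k1'],C=C,R=Rm)
def w(c,uv,z):
    uv=np.atleast_2d(np.array(uv,float))
    d=(uv-c['K'][:2,2])/c['K'][[0,1],[0,1]]; u=d.copy()
    for _ in range(20): u=d/(1+c['k1']*(u**2).sum(1,keepdims=True))
    r=np.c_[u,np.ones(len(u))]@c['R'].T
    return c['C']+r*((z-c['C'][2])/r[:,2:])
def p(c,X):
    X=(np.atleast_2d(X)-c['C'])@c['R']; u=X[:,:2]/X[:,2:]
    u=u*(1+c['k1']*(u**2).sum(1,keepdims=True)); return u*c['K'][[0,1],[0,1]]+c['K'][:2,2]
def save(c,n): cv2.imwrite(f'pics/{n}.png',c['img'][:,:,::-1])
E
python3 - <<'E'
from h import *
np.set_printoptions(precision=3,suppress=True)
s=telemetry.observe(); print(s)
f=cams.grab_frame('top'); print({k:v for k,v in f.items() if k!='color'})
c=cam('top'); save(c,'top0')
for n,z in [('top_carton',.084),('middle_carton',.042),('bottom_carton',0),('order_tray',0)]:
    for r in cams.pinpoint('top',n)[:4]: print(n,r,w(c,r['uv'],z))
c=cam('side'); save(c,'side0')
for n in ['top_carton','middle_carton','bottom_carton','order_tray']: print(n,cams.find_in('side',n)[:3])
i=np.vstack([cv2.imread('pics/top0.png'),])
E
```

```text
{'clock': 0.0, 'qpos': array([ 1.091,  0.522, -0.036,  1.6  ,  0.021,  1.021, -0.113]), 'qd': array([-0.   ,  0.001,  0.002,  0.001, -0.001, -0.001, -0.001]), 'joint_efforts': array([  0.002, -92.712,   1.98 , -36.994,   0.018,   0.008,  -0.   ]), 'position': array([ 0.249, -0.573,  0.231]), 'tool_rot': array([-3.14,  0.  ,  0.41]), 'force': array([-0.388,  0.008,  0.656]), 'moment': array([-0.082,  0.009, -0.006]), 'grip_width': 0.08537764904581666}
{'mtx': array([[532.54 ,   0.   , 279.552],
       [  0.   , 532.54 , 212.406],
       [  0.   ,   0.   ,   1.   ]]), 'k1': -0.09947474258333704, 'eye': array([ 0.431, -0.061,  1.192]), 'orientation': array([-3.048,  0.002, -1.555])}
top_carton {'uv': [364.7, 219.1], 'score': 0.63} [[ 0.524 -0.235  0.084]]
middle_carton {'uv': [364.4, 218.1], 'score': 0.48} [[ 0.529 -0.241  0.042]]
bottom_carton {'uv': [315.0, 155.4], 'score': 0.97} [[ 0.674 -0.135  0.   ]]
bottom_carton {'uv': [389.3, 297.1], 'score': 0.69} [[ 0.357 -0.305  0.   ]]
order_tray {'uv': [143.8, 235.2], 'score': 0.68} [[0.486 0.248 0.   ]]
top_carton [{'box': [277.3, 119.2, 44.0, 44.1], 'score': 0.78}]
middle_carton []
bottom_carton [{'box': [352.5, 143.0, 26.9, 43.1], 'score': 0.7}, {'box': [276.8, 154.0, 46.4, 34.2], 'score': 0.68}, {'box': [265.6, 100.9, 51.9, 33.5], 'score': 0.61}]
order_tray [{'box': [155.7, 267.5, 126.6, 117.6], 'score': 0.7}]
```

View pics/top0.png

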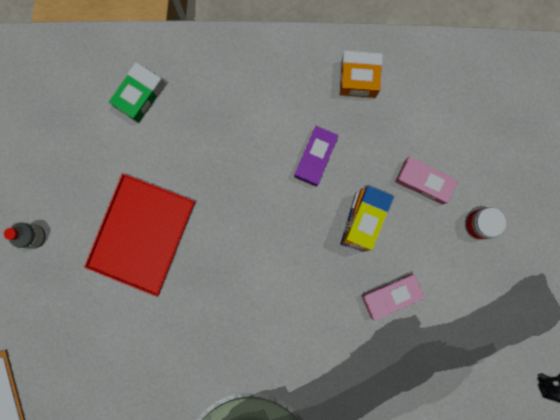

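View pics/side0.png

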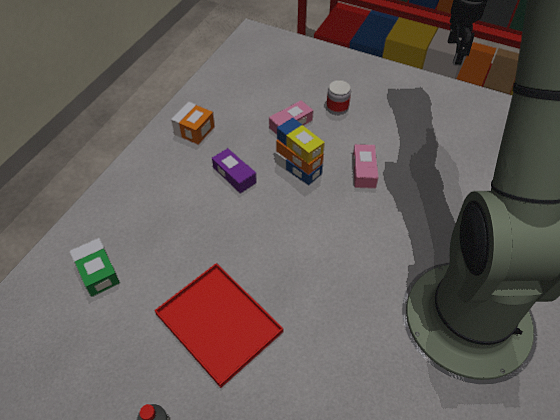

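The top view shows the stack at about (368,218) with its blue end up-right, the tray at (140,235), and pink and purple look-alikes at (427,180), (393,297) and (317,155). The side view agrees. Next I segment the stack's top face and the tray.

```bash
cat >> h.py <<'E'
def hsv(c): return cv2.cvtColor(c['img'],cv2.COLOR_RGB2HSV)
def rect(c,mask,z,roi=None):
    m=mask.astype(np.uint8)
    if roi is not None:
        k=np.zeros_like(m); x0,y0,x1,y1=roi; k[y0:y1,x0:x1]=1; m=m*k
    m=cv2.morphologyEx(m,cv2.MORPH_OPEN,np.ones((3,3)))
    cs,_=cv2.findContours(m,cv2.RETR_EXTERNAL,cv2.CHAIN_APPROX_NONE)
    cs=[x for x in cs if cv2.contourArea(x)>40]
    if not cs: return None
    P=w(c,np.vstack(cs)[:,0],z)[:,:2]
    (cx,cy),(a,b),th=cv2.minAreaRect((P*1000).astype(np.float32))
    if a<b: a,b,th=b,a,th+90
    return cx/1000,cy/1000,a,b,(th+90)%180-90
E
python3 - <<'E'
from h import *
c=cam('top'); H=hsv(c)
for uv in [(377,196),(370,235),(356,230),(349,220),(140,235),(368,224),(316,170)]: print(uv,H[uv[1],uv[0]],c['img'][uv[1],uv[0]])
h,s,v=[H[...,i].astype(int) for i in range(3)]
print('red',rect(c,((h<6)|(h>174))&(s>120)&(v>70),.02,(70,160,210,310)))
roi=(335,175,400,260)
print('yel+blue',rect(c,(((h>24)&(h<34)&(s>120))|((h>100)&(h<120)&(s>120))),.126,roi))
print('yel',rect(c,(h>24)&(h<34)&(s>120),.126,roi)); print('yel bright',rect(c,(h>24)&(h<34)&(s>120)&(v>150),.126,roi))
im=cv2.resize(c['img'][165:270,325:410,::-1],None,fx=5.7,fy=5.7,interpolation=cv2.INTER_CUBIC); cv2.imwrite('pics/crop.png',im)
E
```

```text
(377, 196) [106 200 130] [ 28  77 130]
(370, 235) [ 32 150 165] [159 165  68]
(356, 230) [ 31 255 166] [161 166   0]
(349, 220) [113  43  53] [44 46 53]
(140, 235) [  2 207 164] [164  38  31]
(368, 224) [ 95   9 166] [160 165 166]
(316, 170) [140 156 142] [112  55 142]
red (0.4881689453125, 0.25401397705078127, 227.31202697753906, 179.51609802246094, -20.014022827148438)
yel+blue (0.523390380859375, -0.2382940216064453, 119.853515625, 57.50745391845703, -21.980026245117188)
yel (0.5066404724121094, -0.2313667449951172, 83.50543212890625, 57.35944366455078, -21.799293518066406)
yel bright (0.5073476867675781, -0.2335556640625, 80.56651306152344, 53.79930877685547, -21.799232482910156)
```

View pics/crop.png

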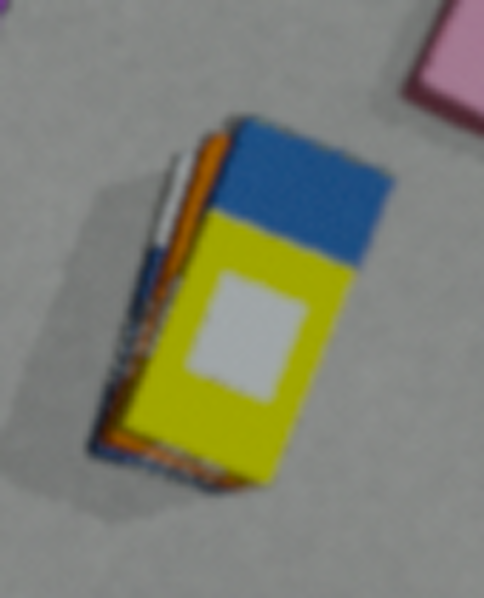

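Request:
apply_moves(
  steps=[
    [2, -1, 0, 0.05],
    [5, -2.6, 0, 0.13],
    [8.5, -4.4, 0, 0.22],
    [12.2, -6.3, 0, 0.31],
    [15.9, -8.2, 0, 0.4],
    [19.6, -10.1, 0, 0.5],
    [23.3, -12, 0, 0.6],
    [27, -13.9, 0, 0.7],
    [30.5, -15.7, 0, 0.75],
    [33.5, -17.2, 0, 0.794],
  ],
  claw=0,
  force=50,
)

```text
clock: 1.43
position: [0.4894, -0.2793, 0.2315]
tool_rot: [-3.141, -0.0, -0.386]
force: [0.3, -0.9, 0.2]
grip_width: 0.0853
```

```bash
cat >> h.py <<'E'
def delta(x,y,yaw,z=None):
    s=telemetry.observe(); o=s['tool_rot']; M=rot(o); q=s['position']
    print('t',round(float(s['clock']),2),'pos',np.round(q,4),'rpy',np.round(o,3),'w',round(float(s['grip_width']),4))
    d=M.T@(np.array([x,y,q[2] if z is None else z])-q)
    cur=np.arctan2(M[1,0],M[0,0]); print('shift cm',np.round(d*100,2),'turn',round(-((yaw-cur+np.pi/2)%np.pi-np.pi/2),3))
E
python3 -c "
from h import *
delta(.523,-.238,np.radians(-22))"
```

```text
t 1.43 pos [ 0.4894 -0.2793  0.2315] rpy [-3.141 -0.    -0.386] w 0.0853
shift cm [ 1.56 -5.09  0.  ] turn -0.002
```

Request:
apply_moves(
  steps=[
    [0.4, -1.2, 0, 0],
    [0.9, -2.8, 0, 0],
    [1.3, -4.2, 0, 0],
    [1.56, -5.1, 0, 0],
    [1.56, -5.1, 0, 0],
    [1.56, -5.1, 0, 0],
    [1.56, -5.1, 0, 0],
    [1.56, -5.1, 0, 0],
    [1.56, -5.1, 0, 0],
    [1.56, -5.1, 0, 0],
  ],
)

```text
clock: 2.27
position: [0.521, -0.2411, 0.2313]
tool_rot: [3.141, 0.0, -0.385]
force: [-0.2, -0.4, 0.2]
grip_width: 0.0855
```

```bash
python3 -c "
from h import *
c=cam('wrist'); save(c,'w1'); H=hsv(c); h,s,v=[H[...,i].astype(int) for i in range(3)]
m=(((h>22)&(h<36)&(s>110))|((h>100)&(h<116)&(s>120)&(v>90)))
print(rect(c,m,.126)); print('cam',c['C'])
delta(.523,-.238,np.radians(-22))"
```

```text
(0.52488232421875, -0.2384476318359375, 116.39083862304688, 56.4874382019043, -22.028045654296875)
cam [ 0.59801638 -0.27164109  0.3739386 ]
t 2.32 pos [ 0.5211 -0.241   0.2314] rpy [ 3.142 -0.    -0.385] w 0.0855
shift cm [ 0.06 -0.35 -0.  ] turn -0.001
```

View pics/w1.png

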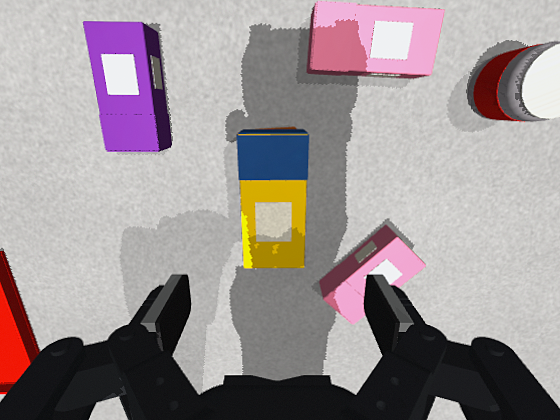

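The wrist view shows the stack centred at column 272, rows 130–268, and it agrees with the top camera. I descend and grip.

Request:
apply_moves(
  steps=[
    [0.1, -0.35, 1.5, 0],
    [0.1, -0.35, 4, 0],
    [0.1, -0.35, 7, 0],
    [0.1, -0.35, 10, 0],
    [0.1, -0.35, 12.5, 0],
    [0.1, -0.35, 13.8, 0],
    [0.1, -0.35, 14.3, 0],
    [0.1, -0.35, 14.3, 0],
    [0.1, -0.35, 14.3, 0],
    [0.1, -0.35, 14.3, 0],
  ],
)

```text
clock: 3.15
position: [0.5241, -0.238, 0.0895]
tool_rot: [-3.142, -0.002, -0.384]
force: [0.0, 0.3, 0.5]
grip_width: 0.0855
```

Request:
apply_moves(
  steps=[
    [0, 0, 0, 0],
    [0, 0, 0, 0],
    [0, 0, 0, 0],
    [0, 0, 0, 0],
    [0, 0, 0, 0],
    [0, 0, 0, 0],
    [0, 0, 0, 0],
    [0, 0, 0, 0],
    [0, 0, 0, 0],
    [0, 0, 0, 0],
  ],
  claw=1,
  force=40,
)

```text
clock: 3.98
position: [0.5238, -0.2382, 0.0891]
tool_rot: [3.141, -0.001, -0.384]
force: [-2.6, -0.7, 8.0]
grip_width: 0.0556
```

```bash
python3 -c "
from h import *
delta(.505,.008,0,.2)"
```

```text
t 3.98 pos [ 0.5238 -0.2382  0.0891] rpy [ 3.141e+00 -1.000e-03 -3.840e-01] w 0.0556
shift cm [-10.96 -22.11 -11.11] turn -0.384
```

Request:
apply_moves(
  steps=[
    [0, 0, -1, 0],
    [0, 0, -2.5, 0],
    [0, 0, -4, 0],
    [0, 0, -5, 0],
    [-0.6, -1.2, -5, -0.02],
    [-1.8, -3.6, -5, -0.06],
    [-3.2, -6.5, -5, -0.12],
    [-4.7, -9.5, -5, -0.18],
    [-6.2, -12.5, -5, -0.24],
    [-7.7, -15.5, -5, -0.29],
  ],
)

```text
clock: 4.82
position: [0.5096, -0.0633, 0.1384]
tool_rot: [-3.141, 0.0, -0.091]
force: [0.9, 0.2, -2.9]
grip_width: 0.0555
```

Request:
apply_moves(
  steps=[
    [0, 0, 0, 0],
    [0, 0, 0, 0],
    [0, 0, 0, 0],
    [0, 0, 0, 0],
    [0, 0, 0, 0],
    [0, 0, 0, 0],
    [0, 0, 0, 0],
    [0, 0, 0, 0],
    [0, 0, 0, 0],
    [0, 0, 0, 0],
  ],
)

```text
clock: 5.65
position: [0.5102, -0.0653, 0.1383]
tool_rot: [3.142, 0.0, -0.094]
force: [0.4, -0.2, -3.3]
grip_width: 0.0556
```

```bash
python3 -c "
from h import *
delta(.505,.008,0,.006)
c=cam('side'); save(c,'s1')"
```

```text
t 5.65 pos [ 0.5102 -0.0653  0.1383] rpy [ 3.142  0.    -0.094] w 0.0556
shift cm [-1.21 -7.25 13.23] turn -0.094
```

View pics/s1.png

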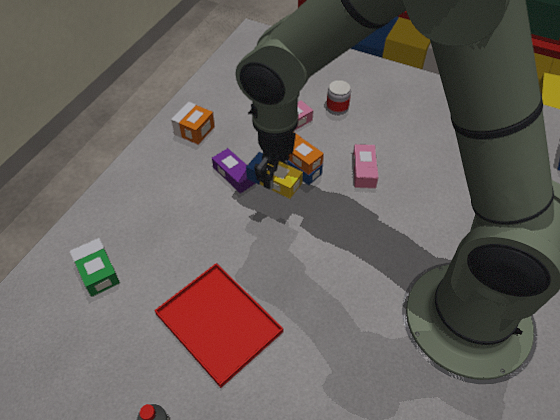

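The yellow carton is held at (275,175) and the orange one stays on the stack at (308,155). I carry on to the parking spot and lower.

Request:
apply_moves(
  steps=[
    [-0.3, -1.5, 0, -0.02],
    [-0.7, -4, 0, -0.05],
    [-1.1, -6.5, 2, -0.094],
    [-1.2, -7.2, 4.5, -0.094],
    [-1.2, -7.2, 7, -0.094],
    [-1.2, -7.2, 9, -0.094],
    [-1.2, -7.2, 10.8, -0.094],
    [-1.2, -7.2, 12, -0.094],
    [-1.2, -7.2, 12.7, -0.094],
    [-1.2, -7.2, 13.0, -0.094],
  ],
)

```text
clock: 6.53
position: [0.5047, 0.008, 0.0074]
tool_rot: [-3.142, 0.001, 0.0]
force: [-0.5, 0.5, -2.4]
grip_width: 0.0556
```

Request:
apply_moves(
  steps=[
    [0, 0, 0.1, 0],
    [0, 0, 0.2, 0],
    [0, 0, 0.3, 0],
    [0, 0, 0.3, 0],
    [0, 0, 0.3, 0],
    [0, 0, 0.3, 0],
    [0, 0, 0.3, 0],
    [0, 0, 0.3, 0],
    [0, 0, 0.3, 0],
    [0, 0, 0.3, 0],
  ],
)

```text
clock: 7.37
position: [0.5051, 0.0076, 0.0053]
tool_rot: [-3.142, 0.0, -0.0]
force: [0.1, 0.9, -3.1]
grip_width: 0.0552
```

Request:
apply_moves(
  steps=[
    [0, 0, 0.05, 0],
    [0, 0, 0.1, 0],
    [0, 0, 0.1, 0],
    [0, 0, 0.15, 0],
    [0, 0, 0.15, 0],
    [0, 0, 0.2, 0],
    [0, 0, 0.2, 0],
    [0, 0, 0.2, 0],
    [0, 0, 0.2, 0],
    [0, 0, 0.2, 0],
  ],
)

```text
clock: 8.2
position: [0.5052, 0.0075, 0.0048]
tool_rot: [3.141, -0.001, -0.001]
force: [-11.7, -0.1, 40.5]
grip_width: 0.0552
```

It is on the counter. I release and rise.

Request:
apply_moves(
  steps=[
    [0, 0, -0.1, 0],
    [0, 0, -0.1, 0],
    [0, 0, -0.1, 0],
    [0, 0, -0.1, 0],
    [0, 0, -0.1, 0],
    [0, 0, -0.1, 0],
    [0, 0, -0.1, 0],
    [0, 0, -0.1, 0],
    [0, 0, -0.1, 0],
    [0, 0, -0.1, 0],
  ],
  claw=0,
)

```text
clock: 9.03
position: [0.5051, 0.0077, 0.0043]
tool_rot: [-3.142, 0.0, -0.0]
force: [-0.9, 0.8, 0.5]
grip_width: 0.0856
```

Request:
apply_moves(
  steps=[
    [0, 0, -1, 0],
    [0, 0, -3, 0],
    [0, 0, -6, 0],
    [0, 0, -10, 0],
    [0, 0, -14, 0],
    [0, 0, -17, 0],
    [0, 0, -19, 0],
    [0, 0, -20, 0],
    [0, 0, -20, 0],
    [0, 0, -20, 0],
  ],
)

```text
clock: 9.87
position: [0.5049, 0.0076, 0.2043]
tool_rot: [-3.142, -0.0, -0.0]
force: [-0.8, 0.4, -0.2]
grip_width: 0.0855
```

```bash
python3 -c "
from h import *
c=cam('wrist'); H=hsv(c); h,s,v=[H[...,i].astype(int) for i in range(3)]
save(c,'w2')
m=(((h>22)&(h<36)&(s>110))|((h>100)&(h<116)&(s>120)&(v>90)))
print('top parked',rect(c,m,.042))
c=cam('top'); save(c,'t2')
H=hsv(c); h,s,v=[H[...,i].astype(int) for i in range(3)]
print('orange top cam',rect(c,(h>8)&(h<22)&(s>150)&(v>120),.084,(335,175,400,260)))
delta(.523,-.238,np.radians(-22),.2)"
```

```text
top parked (0.5067204895019531, 0.008843360900878906, 116.17190551757812, 56.532962799072266, 0.005615999922156334)
orange top cam (0.5234757690429688, -0.2362249298095703, 119.68396759033203, 56.46943664550781, -18.502212524414062)
t 9.97 pos [0.5044 0.0076 0.2032] rpy [ 3.141e+00  2.000e-03 -0.000e+00] w 0.086
shift cm [ 1.86 24.56  0.32] turn 0.384
```

View pics/t2.png

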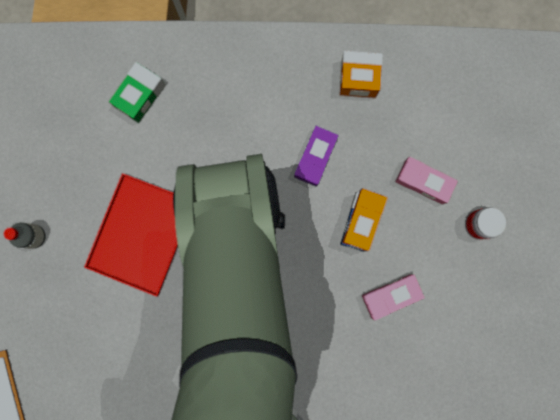

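The orange carton at (365,220) is now uncovered and fully visible, at (0.5235, -0.236) with yaw -18.5°. The yellow one is parked flat.

Request:
apply_moves(
  steps=[
    [0.1, 1.5, 0, 0.02],
    [0.3, 4.5, 0, 0.06],
    [0.6, 8, 0, 0.11],
    [0.9, 12, 0, 0.16],
    [1.2, 16, 0, 0.21],
    [1.5, 19.5, 0, 0.26],
    [1.8, 22.5, 0, 0.3],
    [1.9, 24.1, 0, 0.323],
    [1.9, 24.4, 0, 0.323],
    [1.9, 24.4, 0, 0.323],
  ],
)

```text
clock: 10.8
position: [0.5234, -0.2371, 0.2032]
tool_rot: [3.141, 0.002, -0.324]
force: [1.0, 0.7, -1.0]
grip_width: 0.0854
```

```bash
python3 -c "
from h import *
c=cam('wrist'); H=hsv(c); h,s,v=[H[...,i].astype(int) for i in range(3)]; save(c,'w3')
print('orange wrist',rect(c,(h>6)&(h<21)&(s>150)&(v>110),.084,(180,80,370,330)))
delta(.5235,-.2365,-.323,.047)"
```

```text
orange wrist (0.52519677734375, -0.23608859252929687, 119.18406677246094, 56.88890075683594, -18.57341766357422)
t 10.85 pos [ 0.5237 -0.2357  0.2034] rpy [-3.141e+00  2.000e-03 -3.230e-01] w 0.0854
shift cm [ 0.03  0.08 15.64] turn 0.0
```

Request:
apply_moves(
  steps=[
    [0, 0, 1.5, 0],
    [0, 0, 4, 0],
    [0, 0, 7, 0],
    [0, 0, 10, 0],
    [0, 0, 12.5, 0],
    [0, 0, 14.5, 0],
    [0, 0, 15.4, 0],
    [0, 0, 15.6, 0],
    [0, 0, 15.6, 0],
    [0, 0, 15.6, 0],
  ],
)

```text
clock: 11.68
position: [0.5247, -0.2361, 0.0494]
tool_rot: [-3.141, -0.001, -0.323]
force: [1.0, -0.1, 0.3]
grip_width: 0.0857
```

Request:
apply_moves(
  steps=[
    [0, 0, 0, 0],
    [0, 0, 0, 0],
    [0, 0, 0, 0],
    [0, 0, 0, 0],
    [0, 0, 0, 0],
    [0, 0, 0, 0],
    [0, 0, 0, 0],
    [0, 0, 0, 0],
    [0, 0, 0, 0],
    [0, 0, 0, 0],
  ],
  claw=1,
)

```text
clock: 12.52
position: [0.5245, -0.2366, 0.0493]
tool_rot: [-3.142, -0.001, -0.323]
force: [-2.2, 0.8, 9.2]
grip_width: 0.0553
```

Request:
apply_moves(
  steps=[
    [0, 0, -0.5, 0],
    [0, 0, -1.5, 0],
    [0, 0, -3, 0],
    [0, 0, -5, 0],
    [0, 0, -7, 0],
    [0, 0, -9, 0],
    [0, 0, -10.5, 0],
    [0, 0, -11, 0],
    [0, 0, -11, 0],
    [0, 0, -11, 0],
  ],
)

```text
clock: 13.35
position: [0.5238, -0.2362, 0.1581]
tool_rot: [-3.142, 0.0, -0.323]
force: [-0.2, 0.8, -2.8]
grip_width: 0.0554
```

```bash
python3 -c "
from h import *
c=cam('wrist')
delta(.488,.254,np.radians(-20),.2)"
```

```text
t 13.4 pos [ 0.5236 -0.2361  0.1576] rpy [-3.142e+00  1.000e-03 -3.230e-01] w 0.0557
shift cm [-18.94 -45.35  -4.22] turn 0.026
```

Request:
apply_moves(
  steps=[
    [-0.6, -1.4, 0, 0],
    [-1.8, -4.2, 0, 0],
    [-3.2, -7.7, 0, 0],
    [-4.7, -11.2, 0, 0],
    [-6.2, -14.8, 0, 0.01],
    [-7.6, -18.3, 0, 0.02],
    [-9.1, -21.8, 0, 0.026],
    [-10.6, -25.4, 0, 0.026],
    [-12, -28.8, 0, 0.026],
    [-13.4, -32, 0, 0.026],
  ],
)

```text
clock: 14.23
position: [0.4977, 0.1117, 0.1574]
tool_rot: [3.141, 0.001, -0.349]
force: [1.1, 0.3, -2.7]
grip_width: 0.0554
```

Request:
apply_moves(
  steps=[
    [-1.3, -3.2, 0, 0],
    [-2.7, -6.5, 0, 0],
    [-4, -9.6, 0, 0],
    [-5, -12, 0, 0],
    [-5.5, -13.3, 0, 0],
    [-5.5, -13.3, 0, 0],
    [-5.5, -13.3, 0, 0],
    [-5.5, -13.3, 0, 0],
    [-5.5, -13.3, 0, 0],
    [-5.5, -13.3, 0, 0],
  ],
)

```text
clock: 15.07
position: [0.4926, 0.2524, 0.1582]
tool_rot: [3.141, 0.0, -0.351]
force: [0.9, 0.2, -2.8]
grip_width: 0.0557
```

```bash
python3 -c "
from h import *
c=cam('side'); save(c,'s3'); c=cam('top'); save(c,'t3')
H=hsv(c); h,s,v=[H[...,i].astype(int) for i in range(3)]
print('white end+blue bottom', rect(c,((h>100)&(h<120)&(s>110)),.042,(335,175,400,260)))
im=cv2.resize(c['img'][165:270,325:410,::-1],None,fx=5.7,fy=5.7,interpolation=cv2.INTER_CUBIC); cv2.imwrite('pics/crop3.png',im)
delta(.488,.254,np.radians(-20),.0113)"
```

```text
white end+blue bottom (0.5045098266601562, -0.22808563232421875, 81.71675109863281, 55.95954895019531, -16.50910186767578)
t 15.17 pos [0.4927 0.2527 0.1583] rpy [ 3.142 -0.    -0.35 ] w 0.0553
shift cm [-0.48  0.04 14.7 ] turn -0.001
```

View pics/crop3.png

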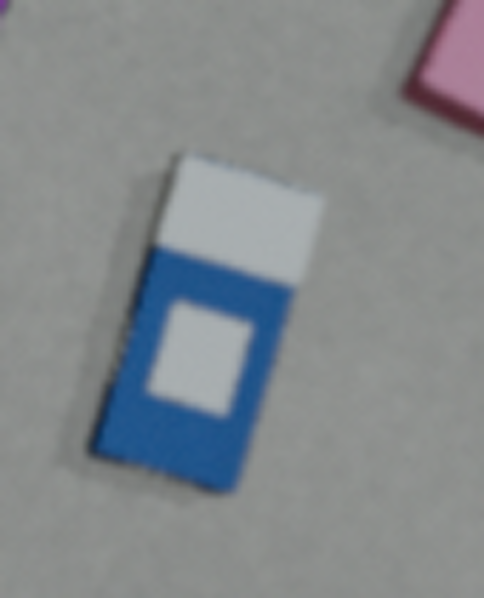

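The bottom carton is flat and in place, at about (0.523, -0.2335) with yaw -16.5°. I lower the orange carton into the tray.

Request:
apply_moves(
  steps=[
    [-0.3, 0, 1.2, 0],
    [-0.5, 0, 3.5, 0],
    [-0.5, 0, 6.5, 0],
    [-0.5, 0, 9, 0],
    [-0.5, 0, 11, 0],
    [-0.5, 0, 12.5, 0],
    [-0.5, 0, 13.5, 0],
    [-0.5, 0, 14.1, 0],
    [-0.5, 0, 14.4, 0],
    [-0.5, 0, 14.4, 0],
  ],
)

```text
clock: 16.0
position: [0.4879, 0.2551, 0.0144]
tool_rot: [-3.141, -0.0, -0.349]
force: [-0.3, 0.2, -2.0]
grip_width: 0.0556
```

Request:
apply_moves(
  steps=[
    [0, 0, 0.05, 0],
    [0, 0, 0.1, 0],
    [0, 0, 0.15, 0],
    [0, 0, 0.2, 0],
    [0, 0, 0.25, 0],
    [0, 0, 0.3, 0],
    [0, 0, 0.3, 0],
    [0, 0, 0.3, 0],
    [0, 0, 0.3, 0],
    [0, 0, 0.3, 0],
  ],
)

```text
clock: 16.83
position: [0.4878, 0.2552, 0.0113]
tool_rot: [-3.141, -0.0, -0.349]
force: [0.4, 0.7, -1.5]
grip_width: 0.0553
```

Request:
apply_moves(
  steps=[
    [0, 0, 0.03, 0],
    [0, 0, 0.06, 0],
    [0, 0, 0.09, 0],
    [0, 0, 0.1, 0],
    [0, 0, 0.12, 0],
    [0, 0, 0.12, 0],
    [0, 0, 0.12, 0],
    [0, 0, 0.12, 0],
    [0, 0, 0.12, 0],
    [0, 0, 0.12, 0],
  ],
)

```text
clock: 17.67
position: [0.4878, 0.2552, 0.0112]
tool_rot: [-3.141, -0.0, -0.349]
force: [-7.3, -3.5, 25.9]
grip_width: 0.0556
```

Request:
apply_moves(
  steps=[
    [0, 0, 0, 0],
    [0, 0, 0, 0],
    [0, 0, 0, 0],
    [0, 0, 0, 0],
    [0, 0, 0, 0],
    [0, 0, 0, 0],
    [0, 0, 0, 0],
    [0, 0, 0, 0],
    [0, 0, 0, 0],
    [0, 0, 0, 0],
  ],
  claw=0,
)

```text
clock: 18.5
position: [0.4877, 0.2551, 0.0101]
tool_rot: [-3.142, 0.0, -0.349]
force: [-0.2, -0.2, -0.0]
grip_width: 0.0856
```

Request:
apply_moves(
  steps=[
    [0, 0, -1, 0],
    [0, 0, -3, 0],
    [0, 0, -6, 0],
    [0, 0, -10, 0],
    [0, 0, -13, 0],
    [0, 0, -16, 0],
    [0, 0, -18, 0],
    [0, 0, -18.5, 0],
    [0, 0, -18.5, 0],
    [0, 0, -18.5, 0],
  ],
)

```text
clock: 19.33
position: [0.4875, 0.255, 0.195]
tool_rot: [-3.142, 0.0, -0.349]
force: [-0.0, -0.1, -0.2]
grip_width: 0.0858
```

```bash
python3 -c "
from h import *
c=cam('wrist'); H=hsv(c); h,s,v=[H[...,i].astype(int) for i in range(3)]; save(c,'w4')
print('orange',rect(c,(h>6)&(h<21)&(s>150)&(v>110),.046,(150,50,400,400)))
delta(.5065,.008,0)"
```

```text
orange (0.488492431640625, 0.25603863525390624, 120.51554107666016, 57.94479751586914, -20.69512939453125)
t 19.38 pos [0.4873 0.2549 0.1944] rpy [ 3.141e+00  1.000e-03 -3.490e-01] w 0.0855
shift cm [1.025e+01 2.254e+01 1.000e-02] turn -0.349
```

View pics/w4.png

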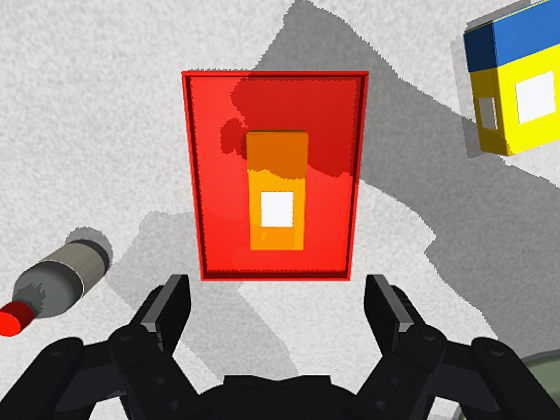

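The orange carton lies flat in the middle of the tray, at columns 247–307 and rows 130–250. Back to the yellow one.

Request:
apply_moves(
  steps=[
    [0.6, 1.3, 0, -0.03],
    [1.8, 4, 0, -0.08],
    [3.3, 7.3, 0, -0.14],
    [4.9, 10.8, 0, -0.2],
    [6.5, 14.3, 0, -0.26],
    [8, 17.6, 0, -0.31],
    [9.3, 20.4, 0, -0.349],
    [10.1, 22.2, 0, -0.349],
    [10.2, 22.5, 0, -0.349],
    [10.2, 22.5, 0, -0.349],
  ],
)

```text
clock: 20.22
position: [0.5061, 0.0074, 0.1941]
tool_rot: [3.141, 0.002, -0.003]
force: [-0.7, 1.0, -0.3]
grip_width: 0.0852
```

```bash
python3 -c "
from h import *
c=cam('wrist'); H=hsv(c); h,s,v=[H[...,i].astype(int) for i in range(3)]; save(c,'w5')
m=(((h>22)&(h<36)&(s>110))|((h>100)&(h<116)&(s>120)&(v>90)))
print('top parked',rect(c,m,.042,(150,60,400,400)))
delta(.506,.008,0,.006)"
```

```text
top parked (0.5064492492675782, 0.008962282180786133, 116.53105163574219, 56.64883804321289, 0.06522638350725174)
t 20.27 pos [0.5061 0.0088 0.1942] rpy [-3.142e+00  2.000e-03 -1.000e-03] w 0.0856
shift cm [ 0.02  0.08 18.82] turn -0.001
```

Request:
apply_moves(
  steps=[
    [0, 0, 1.5, 0],
    [0, 0, 4.5, 0],
    [0, 0, 8, 0],
    [0, 0, 11.5, 0],
    [0, 0, 14.5, 0],
    [0, 0, 16.8, 0],
    [0, 0, 18.2, 0],
    [0, 0, 18.6, 0],
    [0, 0, 18.6, 0],
    [0, 0, 18.6, 0],
  ],
)

```text
clock: 21.1
position: [0.5067, 0.0096, 0.0095]
tool_rot: [-3.141, 0.0, 0.001]
force: [0.7, 0.7, 0.4]
grip_width: 0.0853
```

Request:
apply_moves(
  steps=[
    [0, 0, 0, 0],
    [0, 0, 0, 0],
    [0, 0, 0, 0],
    [0, 0, 0, 0],
    [0, 0, 0, 0],
    [0, 0, 0, 0],
    [0, 0, 0, 0],
    [0, 0, 0, 0],
    [0, 0, 0, 0],
    [0, 0, 0, 0],
  ],
  claw=1,
)

```text
clock: 21.93
position: [0.5072, 0.0089, 0.0101]
tool_rot: [-3.141, -0.002, -0.0]
force: [-2.9, 0.2, 11.6]
grip_width: 0.0553
```

Request:
apply_moves(
  steps=[
    [0, 0, -0.5, 0],
    [0, 0, -1.5, 0],
    [0, 0, -3, 0],
    [0, 0, -5, 0],
    [0, 0, -7, 0],
    [0, 0, -9, 0],
    [0, 0, -10.5, 0],
    [0, 0, -11, 0],
    [0, 0, -11, 0],
    [0, 0, -11, 0],
  ],
)

```text
clock: 22.77
position: [0.5064, 0.0088, 0.119]
tool_rot: [-3.142, -0.0, -0.0]
force: [-0.5, -0.6, -2.9]
grip_width: 0.0551
```

```bash
python3 -c "
from h import *
c=cam('top'); H=hsv(c); h,s,v=[H[...,i].astype(int) for i in range(3)]
b=rect(c,((h>100)&(h<120)&(s>110)),.042,(335,175,400,260)); print(b)
m=((h>100)&(h<120)&(s>110))|((v>140)&(s<60)); print('bottom full',rect(c,m,.042,(338,188,386,255)))
c=cam('wrist'); save(c,'w6')
H=hsv(c); h,s,v=[H[...,i].astype(int) for i in range(3)]
delta(.5228,-.2335,np.radians(-16.5))"
```

```text
(0.5043710632324219, -0.22810159301757812, 81.6743392944336, 55.70575714111328, -16.174850463867188)
bottom full (0.5233928833007813, -0.23559672546386717, 144.6739501953125, 103.12046813964844, 0.3562844395637512)
t 22.87 pos [0.5061 0.0088 0.1183] rpy [ 3.141e+00  1.000e-03 -0.000e+00] w 0.0555
shift cm [ 1.67 24.23  0.  ] turn 0.288
```

Request:
apply_moves(
  steps=[
    [0.1, 1.5, 0, 0.02],
    [0.3, 4.5, 0, 0.06],
    [0.6, 8, 0, 0.11],
    [0.9, 12, 0, 0.16],
    [1.2, 16, 0, 0.21],
    [1.5, 19.5, 0, 0.25],
    [1.7, 22.5, 0, 0.28],
    [1.8, 24, 0, 0.285],
    [1.8, 24.2, 0, 0.285],
    [1.8, 24.2, 0, 0.285],
  ],
)

```text
clock: 23.7
position: [0.5239, -0.2336, 0.1181]
tool_rot: [3.142, 0.002, -0.286]
force: [0.0, 0.8, -2.7]
grip_width: 0.0553
```

```bash
python3 -c "
from h import *
c=cam('wrist'); save(c,'w7')
H=hsv(c); h,s,v=[H[...,i].astype(int) for i in range(3)]
m=(((h>22)&(h<36)&(s>110))|((h>100)&(h<116)&(s>120)&(v>90)))
print('held',rect(c,m,.151,(150,60,400,400)))
delta(.523,-.2335,-.285,.0515)"
```

```text
held (0.533169189453125, -0.2355632781982422, 98.59140014648438, 56.158599853515625, -16.39183807373047)
t 23.75 pos [ 0.5242 -0.2325  0.1182] rpy [-3.141e+00  2.000e-03 -2.850e-01] w 0.0552
shift cm [-0.07  0.14  6.67] turn 0.0
```

View pics/w7.png

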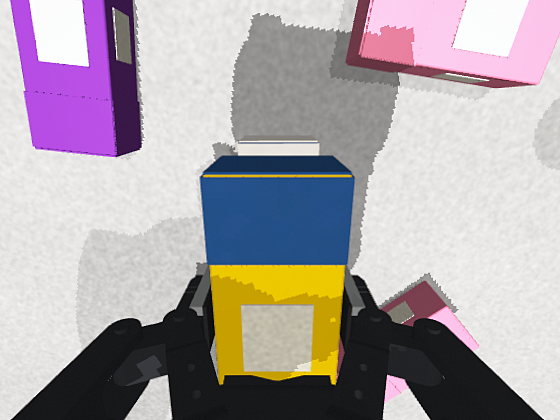

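The held carton lines up with the white end of the bottom carton at (278,147). I lower it.

Request:
apply_moves(
  steps=[
    [0, 0.1, 0.8, 0],
    [0, 0.1, 2, 0],
    [0, 0.1, 3.2, 0],
    [0, 0.1, 4.3, 0],
    [0, 0.1, 5.2, 0],
    [0, 0.1, 5.8, 0],
    [0, 0.1, 6.1, 0],
    [0, 0.1, 6.3, 0],
    [0, 0.1, 6.3, 0],
    [0, 0.1, 6.3, 0],
  ],
)

```text
clock: 24.58
position: [0.5245, -0.2343, 0.0564]
tool_rot: [3.142, -0.0, -0.285]
force: [0.2, 0.6, -2.8]
grip_width: 0.0553
```

Request:
apply_moves(
  steps=[
    [0, 0, 0.05, 0],
    [0, 0, 0.1, 0],
    [0, 0, 0.15, 0],
    [0, 0, 0.2, 0],
    [0, 0, 0.25, 0],
    [0, 0, 0.3, 0],
    [0, 0, 0.3, 0],
    [0, 0, 0.3, 0],
    [0, 0, 0.3, 0],
    [0, 0, 0.3, 0],
  ],
)

```text
clock: 25.42
position: [0.5243, -0.2342, 0.0531]
tool_rot: [-3.142, -0.0, -0.285]
force: [0.7, -0.7, -3.0]
grip_width: 0.0555
```

Request:
apply_moves(
  steps=[
    [0, 0, 0.05, 0],
    [0, 0, 0.1, 0],
    [0, 0, 0.13, 0],
    [0, 0, 0.15, 0],
    [0, 0, 0.15, 0],
    [0, 0, 0.15, 0],
    [0, 0, 0.15, 0],
    [0, 0, 0.15, 0],
    [0, 0, 0.15, 0],
    [0, 0, 0.15, 0],
  ],
)

```text
clock: 26.25
position: [0.5243, -0.2342, 0.0522]
tool_rot: [-3.142, -0.0, -0.285]
force: [-4.9, 2.4, 11.0]
grip_width: 0.0553
```

Contact at 11 N. I release and rise.

Request:
apply_moves(
  steps=[
    [0, 0, 0, 0],
    [0, 0, 0, 0],
    [0, 0, 0, 0],
    [0, 0, 0, 0],
    [0, 0, 0, 0],
    [0, 0, 0, 0],
    [0, 0, 0, 0],
    [0, 0, 0, 0],
    [0, 0, 0, 0],
    [0, 0, 0, 0],
  ],
  claw=0,
)

```text
clock: 27.08
position: [0.5243, -0.2341, 0.0516]
tool_rot: [-3.142, 0.0, -0.285]
force: [-0.2, -0.2, -0.7]
grip_width: 0.0855
```

Request:
apply_moves(
  steps=[
    [0, 0, -1, 0],
    [0, 0, -3, 0],
    [0, 0, -6, 0],
    [0, 0, -9, 0],
    [0, 0, -12, 0],
    [0, 0, -14, 0],
    [0, 0, -14.8, 0],
    [0, 0, -15, 0],
    [0, 0, -15, 0],
    [0, 0, -15, 0],
  ],
)

```text
clock: 27.92
position: [0.5238, -0.2339, 0.2006]
tool_rot: [-3.141, 0.002, -0.285]
force: [-0.4, 0.1, -0.7]
grip_width: 0.0857
```

Request:
apply_moves(
  steps=[
    [0, -1.5, 0, 0],
    [0, -4, 0, 0],
    [0, -7.5, 0, 0],
    [0, -11, 0, 0],
    [0, -14.5, 0, 0],
    [0, -17, 0, 0],
    [0, -18.5, 0, 0],
    [0, -19, 0, 0],
    [0, -19, 0, 0],
    [0, -19, 0, 0],
  ],
)

```text
clock: 28.75
position: [0.5772, -0.0529, 0.2008]
tool_rot: [3.141, 0.001, -0.286]
force: [-0.7, 0.3, 0.2]
grip_width: 0.0856
```

```bash
python3 -c "
from h import *
c=cam('top'); H=hsv(c); h,s,v=[H[...,i].astype(int) for i in range(3)]
m=(((h>24)&(h<34)&(s>120))|((h>100)&(h<120)&(s>120)&(v>100)))
print('top on bottom',rect(c,m,.084,(335,175,400,260)))
a=c['img'][165:270,325:410]
d=cam('side'); b=d['img'][90:210,250:380]
cv2.imwrite('pics/end.png',np.hstack([cv2.resize(x,(390,480),interpolation=cv2.INTER_CUBIC) for x in (a,b)])[:,:,::-1])
print(telemetry.observe()['force'])"
```

```text
top on bottom (0.5221661987304688, -0.2319465789794922, 120.49299621582031, 59.04600524902344, -16.28289794921875)
[ 0.09812612 -0.74494997 -0.44910251]
```

View pics/end.png

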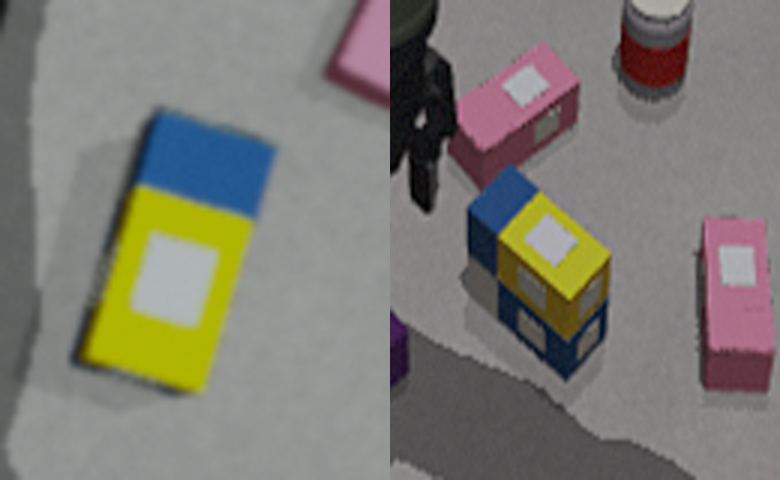

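The yellow carton sits squarely and flat on the bottom carton, and the gripper is clear. I hand the job in.

```bash
python3 -c "
from h import *
print(workorder.job_done())"
```

```text
the job is handed in; nothing more can be done
None
```

The job is done and handed in at about 29 s on the robot's clock, against the 53 s limit; the hand-in gives no verdict. I parked the yellow-and-blue carton flat on the counter, set the orange carton in the red tray, and put the yellow-and-blue one back on the bottom carton.

**Last checks:**
- **Orange carton:** the wrist camera put it at (0.488, 0.256), within about 2 mm of the tray centre measured from the top camera. It lies flat. I last looked at it just after releasing it, not at the end.
- **Yellow-and-blue carton:** the top camera put it at (0.522, -0.232) with yaw -16.3°. Just before, the bottom carton read about (0.523, -0.2335) with yaw between -16.2° and -16.5°. That puts the centres about 2 mm apart and the edges within half a degree.
- **Bottom carton:** its position did not change measurably between two looks before the replacement. I could not measure it once it was covered, but the last top and side pictures show the two cartons flush and flat. The gripper was open and clear.

**Readings that failed or disagreed:**
- One attempt to measure the whole bottom carton by colour picked up the counter, so I worked out its centre from the blue part instead.
- The wrist camera's size for the held yellow carton was cut short by the gripper in view, so I used only its angle.
- The first set-down pressed on the counter with about 40 N before release, more than intended. It was the carton that pressed, not the gripper's body; later set-downs were gentler (26 N and 11 N).

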